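Open the bench extractor's damper fully and start its fan

ROBOT

A 7-joint arm with a two-finger parallel gripper is mounted at the origin on the work surface. World frame = base frame: x ahead of the robot, y to its left, z up, the work surface at z = 0. Lengths are in mm, angles in rad, forces in N, time in s.
With the tool pointing down it reaches from about 400 to 850 mm from the base axis. Payload 10.4 kg.
Tool frame: the origin (TCP) lies at the very end of the fingers, on their centre line; the grasp point (between the pads) lies 19 mm behind it; z points along the fingers, y is the line along which they close (so a half turn about z gives the same grasp; the last joint's range is limited). The gripper opens to 85 mm and grips with 20 to 120 N. Pads are 22 mm wide; open, the fingers measure 114 mm over their backs; the gripper's body (76 mm by 85 mm) begins 54 mm behind the grasp point. The pads swing forward as they close: fully open they stand 13 mm farther back than shut.
Start: joints at [1.186, 0.332, -0.065, 1.46, 0.022, 1.35, -0.088], TCP at [221.246, -584.552, 231.338] pointing down, gripper open.
Joint ranges: [-2.6, 2.6], [-0.5, 2.12], [-1.47, 1.34], [0.16, 2.42], [-1.27, 4.41], [0.06, 2.06], [-2.6, 2.6]. Speed limits (rad/s): [2.22, 2.22, 2.79, 2.79, 3.14, 3.14, 3.14].

INTERFACE

Orientations are given as a 3x3 rotation matrix whose columns are the frame's x, y, z axes.
In Python, from cell import env gives the robot as it stands.
- The arm moves only by the shell command python3 -m jog 'ROWS' [FORCE]. ROWS is JSON, one flat list of numbers, 7 for each row, row after row: the turn, a rotation vector about the tool's x, y, z in degrees, then the shift along the tool's x, y, z in m, then the opening, from 0 (shut) to 1 (fully open). A call has 1 to 12 rows; each row shifts and turns the commanded pose from where the row before left it, along the tool's axes as they then stand; what a row does not reach is not made up. A row lasts 1/12 s, in which the tool goes at most 41.7 mm and 7.16 degrees, less where a joint would pass 70% of its speed; a pose out of reach is approached as far as the arm can. A call with a gripper value outside its range is refused whole. The fingers move at their own pace and stop on an object; FORCE is the grip in N (left out, the last holds). Time passes only in rows, so rows that do not move let the fingers close. It gives the time, the measured TCP pose, the force, the opening and the grip force at its end, in the units of the state.
- env.sense(): the state, without advancing time (a new reading comes with each control period).
- env.capture(name): name is "side" or "top" or "wrist"; returns the picture (400x640x3 uint8, red, green, blue); there is no depth.
- env.camera_info(name): a dict with "vertical_fov" (degrees; the focal length in pixels is half the picture's height over the tangent of half this angle, whatever the lens; pixels are square), "cx", "cy" (the principal point, pixels), "k1" (the pictures are not rectified: a ray, as slopes to the right and down, at radius r is drawn at 1 + k1 r^2 times it, then the intrinsics apply), "camera_from_world" (4x4, takes a point from world to camera coordinates); the wrist camera has in their place "tool_from_camera" (4x4, takes a point from camera to tool coordinates, whose origin is the TCP and whose axes are the flange's). Camera axes: x right, y down, z forward; pixel columns grow to the right and rows downward; lengths in mm; the calibration is good to about 2 mm. A picture is of the moment at which its call begins: read the wrist's pose just before it. camera_info takes no time and is no camera call.
- env.job_done(): hands the job in; it is judged then, once.
The state is a dict: "time_s": time; "joints": joint angles; "qvel": joint speeds; "joint_efforts": joint torques, N m; "ee_pos": TCP position; "tool_rot": TCP orientation; "contact_force": force on the tool from outside, world axes, zero at the start; "moment": the same for the moment, N m; "gripper_width": opening from 0.0 (shut) to 1.0 (fully open); "grasp_force": force on a finger pad.
Only numpy, scipy, OpenCV 4.12 (cv2) and the standard library are available. Lean on these libraries where they do the work, as an engineer would, in place of code of your own. Each camera call takes 0.05 s, during which the arm holds its last target. There are 200 camera calls.

TASK

Get the bench extraction running: push the lever on top of the white extraction box from its shut end past the half-open notch, all the way home to the fully open stop, where it must stay; only then press the larger of the two buttons on the grey switch box to start the fan. Push the lever from behind with the fingertips without gripping it, do not press the small stop button, and leave the glassware standing where it is. Finish clear of everything.

Things in the scene. Friction and masses are not known exactly. Their poses are not given: they have to be found in the camera images.
- extractor: White extraction box fixed to the bench, 110 (local x) x 230 (y) x 70 mm high: louvres in its front (-x) face; a 74 mm duct (top 85 mm high) leaves its far face and turns down, ending 151 mm from the origin. Origin: centre of the underside; z up. The lever runs in a slot along y in the middle of the top; on its -x side black bars mark shut (short), half open (medium), fully open (long).
- damper (a joint): Lever travel along the box's local +y, m: 0 shut (lever centre at local y = -30 mm), 0.030 half-open notch, 0.060 fully open, a rigid stop. A spring plunger holds it in each: about 8 N of push takes it out of shut, and again out of half open (friction included). Past the humps at 0.015 and 0.045 it is drawn on to the next position and stays there. Starts at or within 6 mm of shut.
- damper_grip (a point): Centre of the lever's ribbed black grip, a block 36 (box local x) x 24 (box local y, the travel) x 34 mm high, centred across the box; its underside is 6 mm and this point 23 mm above the box's top. It moves with the lever.
- switchbox: Grey switch box fixed to the bench, 80 (local x) x 140 (local y) x 45 mm high, in any yaw. Origin: centre of the underside. The two buttons stand on its top, 72 mm apart, start at local y = +36 mm and stop at -36 mm.
- start_top (a point): Centre of the top of the start button: the larger one, black, 38 mm across, in an aluminium collar 54 mm across; its top is 63 mm above the bench, 6 mm above the collar. Pressed straight down; moves with the button.
- start (a joint): Start button's travel in m: 0 up, 0.006 fully down (level with its collar). Springs back; needs about 1.5 N to begin and 5 N fully down.
- stop_top (a point): Centre of the top of the stop button: the smaller one, black, 18 mm across, in an aluminium collar 34 mm across, same height as the start button. Not to be pressed.
- stop (a joint): Stop button's travel in m: 0 up, 0.006 fully down.
- flask: Conical glass flask, 66 mm across, 95 mm high, loose, standing in front of the extraction box. Origin: centre of its underside. Bystander.
- beaker: Glass beaker, 52 mm across, 60 mm high, loose, standing in front of the extraction box. Origin: centre of its underside. Bystander.
- jar: Amber jar with black cap, 56 mm across, 85 mm high, loose, standing behind the extraction box. Origin: centre of its underside. Bystander.
Mind the look-alikes: they are no part of the job. What is shaped like the switchbox but green is not meant.

How it is judged (in metres and radians):
On the way, in this order (a step that is already met when the one before it is completed fails the run):
1. the lever is fully open, at its second stop (value of joint damper above 0.056 m and value of joint start below 0.002 m), for 0.2 s.
2. the start button is pressed down (value of joint start above 0.004 m and value of joint damper above 0.056 m), for 0.1 s.
At the end, for the whole second after the job is handed in: The lever rests within 4 mm of its fully open stop, both buttons are up again, and the glassware stands still (value of joint damper above 0.056 m and value of joint each of start, stop below 0.0015 m and linear speed of each of flask, beaker, jar below 0.02 m/s); the robot touches nothing.
It fails at once if the start button is pressed before the lever is fully open (value of joint start above 0.003 m and value of joint damper below 0.054 m).
It fails at once if the small stop button is pressed (value of joint stop above 0.003 m).
It fails at once if the lever's grip is pinched (the robot bears on its front and rear halves at once) (contact force between the fingers and damper_c1 above 3 N and contact force between the fingers and damper_c2 above 3 N).
It fails at once if a piece of glassware is pushed, lifted or tipped (more than 20 mm or 0.3 rad) (distance of any of flask, beaker, jar from where it was at the start of the episode above 0.02 m or angle between any of flask, beaker, jar's own z axis and vertical above 0.3 rad).
It also fails if it takes over 45 s, if anything falls off the work surface, if the arm or the gripper's body presses on something with over 40 N, if the wrist force passes 120 N, or if a joint passes its speed limit or range.

## Working session

There is one attempt and no reset: what is moved stays moved. The work goes in short steps, Python scripts to look and compute and a shell command to move; the robot and the scene stay as the last step left them, time stands still between calls to the robot, and variables do not carry over. Pictures are saved under pics/ and viewed, at most 10 in all, crops included, and the job is handed in when it is done.

```bash
mkdir -p pics; ls; python3 - <<'E'
from cell import env
import cv2
s=env.sense()
print({k:s[k] for k in ("time_s","ee_pos","tool_rot","gripper_width","contact_force")})
for n in ("side","top"):
    cv2.imwrite(f"pics/{n}0.png",env.capture(n)[:,:,::-1])
for n in ("side","top","wrist"): print(n,env.camera_info(n))
E
```

```text
pics
{'time_s': 0.0, 'ee_pos': array([ 221.1048164 , -584.19086514,  230.50768427]), 'tool_rot': array([[ 9.35243112e-01,  3.54005684e-01, -5.45167983e-04],
       [ 3.54006100e-01, -9.35242214e-01,  1.29674927e-03],
       [-5.08074985e-05, -1.40576862e-03, -9.99999011e-01]]), 'gripper_width': 0.9949528817092995, 'contact_force': array([-0.1046435 , -0.34658394, -0.53836607])}
side {'vertical_fov': 50.98595728714678, 'cx': 320.0272366083753, 'cy': 201.46162072363447, 'k1': 0.030527402064976564, 'camera_from_world': array([[-6.69747244e-01, -7.42522889e-01,  9.91909428e-03,
         3.06735091e+02],
       [-4.79875006e-01,  4.22570833e-01, -7.68865313e-01,
         3.46889338e+02],
       [ 5.66708574e-01, -5.19705350e-01, -6.39333826e-01,
         6.65924314e+02],
       [ 0.00000000e+00,  0.00000000e+00,  0.00000000e+00,
         1.00000000e+00]])}
top {'vertical_fov': 46.99239499884934, 'cx': 318.151015883353, 'cy': 196.15594313996607, 'k1': -0.10788302296512188, 'camera_from_world': array([[ 1.68051545e-02, -9.99853804e-01, -3.15558186e-03,
        -4.32968903e+01],
       [-9.92766589e-01, -1.63106325e-02, -1.18947308e-01,
         5.21655616e+02],
       [ 1.18878449e-01,  5.13168412e-03, -9.92895554e-01,
         1.22665278e+03],
       [ 0.00000000e+00,  0.00000000e+00,  0.00000000e+00,
         1.00000000e+00]])}
wrist {'vertical_fov': 63.238765671504275, 'cx': 314.1073235877983, 'cy': 200.44567326732792, 'k1': 0.020286196652011063, 'tool_from_camera': array([[ 6.23647690e-04, -9.52582432e-01, -3.04280005e-01,
         7.76162169e+01],
       [ 9.99999645e-01,  4.21823098e-04,  7.29019957e-04,
         8.23879859e-02],
       [-5.66099269e-04, -3.04280351e-01,  9.52582357e-01,
        -1.42418305e+02],
       [ 0.00000000e+00,  0.00000000e+00,  0.00000000e+00,
         1.00000000e+00]])}
```

View pics/top0.png

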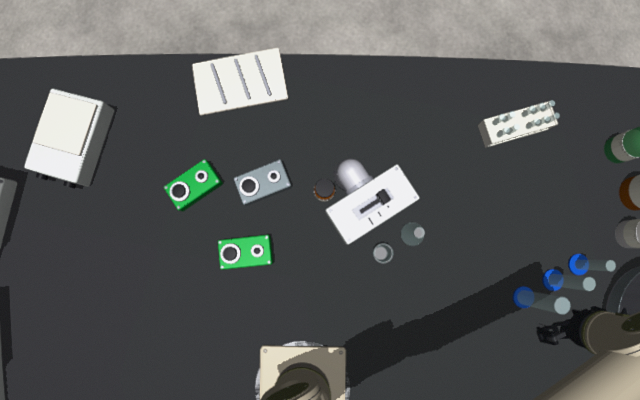

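View pics/side0.png

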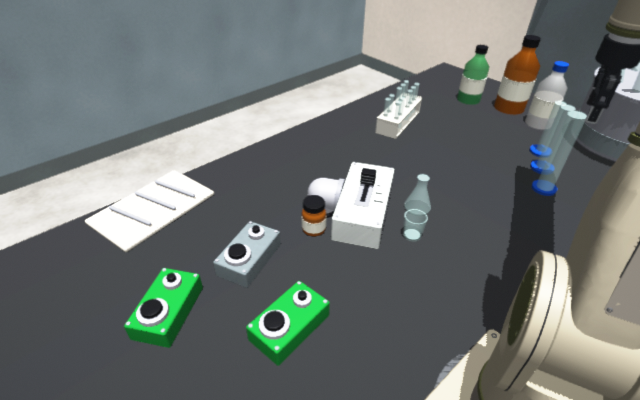

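Top view: the lever grip is at about (383,198), the box at (373,205) and the duct at (352,172). There are three switch boxes: grey at (262,182), green at (192,185) and green at (244,252). I choose the grey one, whose large start button is at (249,186) and stop at (274,176). Next is a close crop to check that choice.

```bash
cat > h.py <<'E'
import numpy as np, cv2
from cell import env
def K(i):
    f=200/np.tan(np.radians(i["vertical_fov"]/2)); return np.array([[f,0,i["cx"]],[0,f,i["cy"]],[0,0,1.]]), np.array([i["k1"],0,0,0,0.])
def pose(n,s=None):
    i=env.camera_info(n)
    if n!="wrist": return i,np.array(i["camera_from_world"])
    T=np.eye(4);T[:3,:3]=s["tool_rot"];T[:3,3]=s["ee_pos"]
    return i,np.linalg.inv(T@np.array(i["tool_from_camera"]))
def unproj(n,uv,z,s=None):
    i,M=pose(n,s);k,d=K(i)
    p=cv2.undistortPoints(np.array([[uv]],float),k,d)[0,0]
    r=M[:3,:3].T@np.array([p[0],p[1],1]);c=-M[:3,:3].T@M[:3,3]
    return c+r*(z-c[2])/r[2]
def proj(n,P,s=None):
    i,M=pose(n,s);k,d=K(i)
    return cv2.projectPoints(np.atleast_2d(np.array(P,float)),cv2.Rodrigues(M[:3,:3])[0],M[:3,3],k,d)[0][:,0]
E
python3 - <<'E'
import cv2
a=cv2.imread('pics/top0.png')[150:260,228:428]
cv2.imwrite('pics/c1.png',cv2.resize(a,None,fx=4,fy=4,interpolation=cv2.INTER_CUBIC))
E
```

```text
(no output)
```

View pics/c1.png

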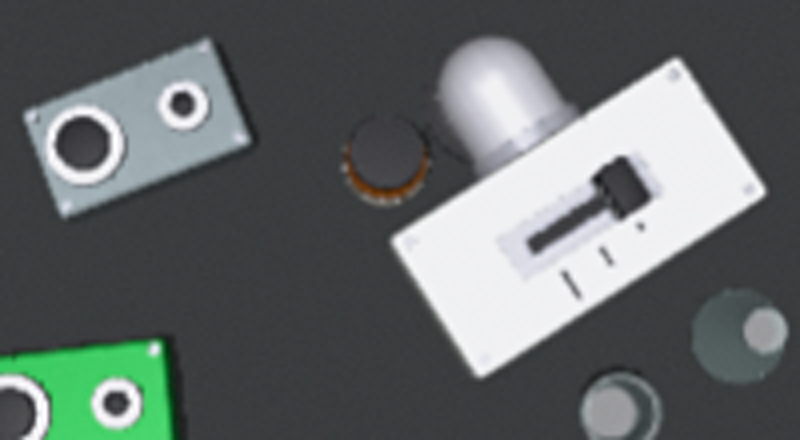

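The crop confirms the grey box, with start at crop (85,145) and stop at (183,104). The lever grip is at (627,186), at the short-bar end, and the long bar is at lower left. The extraction box's top corners are (390,240), (680,57), (767,192) and (481,378).

```bash
python3 - <<'E'
from h import *
np.set_printoptions(precision=1,suppress=True)
c=lambda u,v:(228+(u-1.5)/4,150+(v-1.5)/4)
C=np.array([unproj('top',c(*p),70) for p in [(390,240),(680,57),(767,192),(481,378)]])
print(C, [np.linalg.norm(C[i]-C[i-1]) for i in range(4)])
o=C.mean(0); y=(C[0]-C[1]+C[3]-C[2])[:2]; y/=np.linalg.norm(y); x=np.array([y[1],-y[0]])
print('box',o,'y',y,'x',x,'yaw',np.degrees(np.arctan2(-y[0],y[1])))
g=unproj('top',c(627,178),110); print('grip top',g,'local',(g-o)[:2]@x,(g-o)[:2]@y)
print('shut grip',o[:2]-30*y,'open',o[:2]+30*y,'dist to base',np.hypot(*(o[:2]-30*y)))
s=unproj('top',c(85,145),60);t=unproj('top',c(183,104),60);print('start',s,'stop',t,np.linalg.norm(s-t))
for n,p,z in (('flask top',(765,330),95),('beaker base',(608,412),0),('jar top',(388,152),85)): print(n,unproj('top',c(*p),z))
print('side proj start,stop,grip',proj('side',[[*s[:2],63],[*t[:2],63],[*(o[:2]-30*y),93]]))
q=env.sense();print('tool angle x axis',np.degrees(np.arctan2(q['tool_rot'][1,0],q['tool_rot'][0,0])))
E
```

```text
[[ 482.1  -53.8   70. ]
 [ 608.3 -246.3   70. ]
 [ 518.1 -304.1   70. ]
 [ 392.4 -114.8   70. ]] [np.float64(108.51516346759965), np.float64(230.11079439955424), np.float64(107.05662690896217), np.float64(227.24780225826657)]
box [ 500.2 -179.8   70. ] y [-0.6  0.8] x [0.8 0.6] yaw 33.414416086423735
grip top [ 520.9 -204.9  110. ] local 3.397623793463265 -32.382939048524484
shut grip [ 516.7 -204.8] open [ 483.7 -154.7] dist to base 555.8510036256342
start [543.6 151.7  60. ] stop [572.5  86.6  60. ] 71.28397339086716
flask top [ 425.4 -296.7   95. ]
beaker base [ 371.3 -207.4    0. ]
jar top [538.6 -51.5  85. ]
side proj start,stop,grip [[236.8 251.4]
 [254.9 229.4]
 [367.4 176.8]]
tool angle x axis 20.72988247868119
```

```bash
python3 -m jog '[0,0,0,0,0,-0.035,1, 0,0,0,0,0,-0.035,1, 0,0,0,0.030,-0.0155,0,0, 0,0,0,0.030,-0.0155,0,0, 0,0,0,0.030,-0.0155,0,0, 0,0,0,0.030,-0.0155,0,0, 0,0,0,0.030,-0.0155,0,0, 0,0,0,0.030,-0.0155,0,0, 0,0,0,0.030,-0.0155,0,0, 0,0,0,0.030,-0.0155,0,0, 0,0,0,0.030,-0.0155,0,0, 0,0,0,0.030,-0.0155,0,0]' 60
python3 -m jog '[0,0,-6.85,0.010,-0.005,0,0, 0,0,-6.85,0.010,-0.005,0,0, 0,0,-6.85,0.010,-0.005,0,0, 0,0,-6.85,0.010,-0.005,0,0, 0,0,-6.85,0,0,0,0, 0,0,-6.85,0,0,0,0, 0,0,-6.85,0,0,0,0, 0,0,-6.85,0,0,0,0, 0,0,-6.85,0,0,0,0, 0,0,-6.85,0,0,0,0, 0,0,-6.85,0,0,0,0, 0,0,-6.85,0,0,0,0]'
python3 -m jog '[0,0,-6.85,0,0,0,0, 0,0,-6.85,0,0,0,0, 0,0,-6.8,0,0,0,0, 0,0,0,0,0,0,0, 0,0,0,0,0,0,0]'
cat >> h.py <<'E'
def go(P,ang=None):
    "shift in tool axes (mm) to world point P, and remaining yaw of tool x (deg about tool z)"
    s=env.sense();R=s["tool_rot"];print('t',s["time_s"],'pos',s["ee_pos"].round(1),'shift',(R.T@(np.array(P)-s["ee_pos"])).round(1),'F',s["contact_force"].round(1),'w',round(s["gripper_width"],3))
    a=np.degrees(np.arctan2(R[1,0],R[0,0]));print('yaw',a, 'tilt z',R[:,2].round(3));
    if ang is not None: print('tool z turn',a-ang)
    return s
E
python3 - <<'E'
from h import *
s=go([536,-234,160],123.4)
cv2.imwrite('pics/w1.png',env.capture('wrist')[:,:,::-1])
E
```

```text
time_s: 1.1
ee_pos: [447.7, -331.9, 301.1]
tool_rot: [[0.935, 0.354, -0.0], [0.354, -0.935, 0.0], [-0.0, -0.0, -1.0]]
contact_force: [-0.5, 0.5, -0.1]
gripper_width: 0.001
grasp_force: 0.0
time_s: 2.1
ee_pos: [470.5, -295.9, 300.9]
tool_rot: [[-0.229, 0.973, -0.001], [0.973, 0.229, 0.0], [0.0, -0.001, -1.0]]
contact_force: [-0.3, 0.9, -0.2]
gripper_width: 0.005
grasp_force: 0.0
time_s: 2.52
ee_pos: [470.6, -296.0, 301.0]
tool_rot: [[-0.548, 0.837, -0.0], [0.837, 0.548, 0.0], [0.0, -0.0, -1.0]]
contact_force: [-0.3, -0.4, 0.1]
gripper_width: -0.008
grasp_force: 0.0
t 2.5167 pos [ 470.6 -296.   301. ] shift [ 16.   88.7 141. ] F [-0.3 -0.4  0.1] w -0.008
yaw 123.20827563631856 tilt z [-0.  0. -1.]
tool z turn -0.19172436368144474
```

View pics/w1.png

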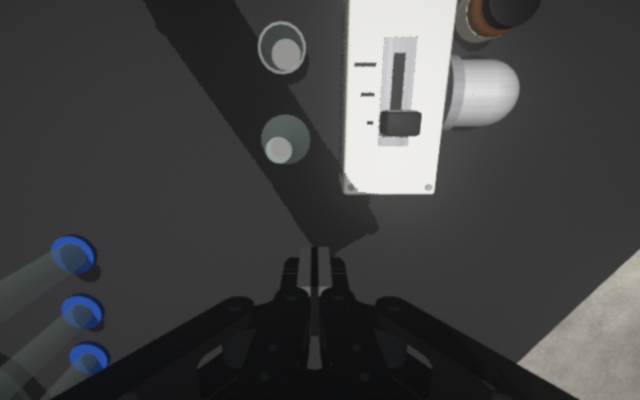

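The wrist view shows the lever grip at (401,120), beside the short bar at (369,122). The near box corners are (343,194) and (436,194), and the fingers are shut at (315,250).

```bash
python3 - <<'E'
from h import *
s=go([536,-234,160],123.4)
u=lambda p,z:unproj('wrist',p,z,s)[:2].round(1)
for n,p,z in (('cornL',(343,194),70),('cornR',(436,194),70),('short',(370,122.5),70),('med',(367.5,94),70),('long',(365,64.5),70),('grip toprear L',(381,134),76),('griprearR',(420,134),76),('gripfront',(401,109),110)): print(n,u(p,z))
E
```

```text
t 2.5667 pos [ 470.6 -296.   301.1] shift [ 16.   88.7 141.1] F [0.2 0.1 0.1] w 0.003
yaw 123.17599040746622 tilt z [-0.  0. -1.]
tool z turn -0.22400959253378971
cornL [ 517.8 -305.2]
cornR [ 610.8 -244.4]
short [ 495.4 -220.1]
med [ 475.2 -197.2]
long [ 455.4 -174.7]
grip toprear L [ 511.9 -223.6]
griprearR [ 548.2 -200. ]
gripfront [ 506.  -194.1]
```

```bash
python3 -m jog '[0,0,-0.2,0.005,0.03,0,0, 0,0,0,0.005,0.03,0,0, 0,0,0,0.005,0.03,0,0, 0,0,0,0,0,0.035,0, 0,0,0,0,0,0.035,0, 0,0,0,0,0,0.035,0, 0,0,0,0,0,0.035,0, 0,0,0,0,0,0.02,0, 0,0,0,0,0,0.02,0, 0,0,0,0,0,0,0, 0,0,0,0,0,0,0]' 80
python3 - <<'E'
from h import *
s=go([537,-233,87],123.4)
cv2.imwrite('pics/w2.png',env.capture('wrist')[:,:,::-1])
E
```

```text
time_s: 3.48
ee_pos: [537.0, -233.5, 120.9]
tool_rot: [[-0.552, 0.834, -0.002], [0.834, 0.552, 0.001], [0.002, -0.001, -1.0]]
contact_force: [0.2, 0.4, 0.4]
gripper_width: 0.001
grasp_force: 0.0
t 3.4833 pos [ 537.  -233.5  120.9] shift [ 0.4  0.3 33.9] F [0.2 0.4 0.4] w 0.001
yaw 123.50232621573744 tilt z [-0.002  0.001 -1.   ]
tool z turn 0.10232621573743472
```

View pics/w2.png

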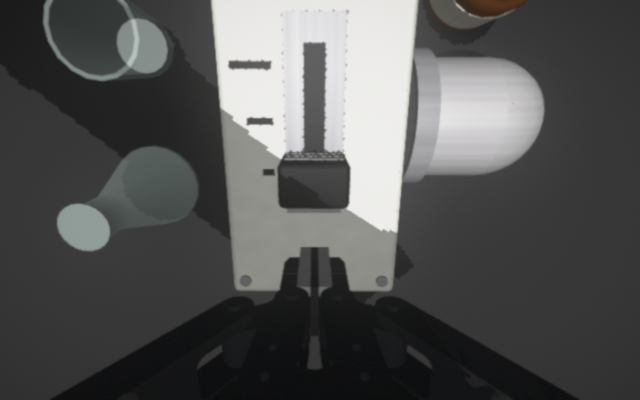

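The fingertips at (315,250) are centred behind the grip, which spans (279–349, 155–208), and there is a clear gap. I'll descend and push the first stretch.

```bash
python3 -m jog '[0,0,0,0,0,0.017,0, 0,0,0,0,0,0.017,0, 0,0,0,0.006,0,0,0, 0,0,0,0.005,0,0,0, 0,0,0,0.005,0,0,0, 0,0,0,0.005,0,0,0, 0,0,0,0.005,0,0,0, 0,0,0,0.005,0,0,0, 0,0,0,0.005,0,0,0]'
python3 -m jog '[0,0,0,0.005,0,0,0, 0,0,0,0.005,0,0,0, 0,0,0,0.005,0,0,0, 0,0,0,0.005,0,0,0, 0,0,0,0.005,0,0,0, 0,0,0,0.005,0,0,0, 0,0,0,0,0,0,0]'
```

```text
time_s: 4.28
ee_pos: [517.8, -203.3, 88.7]
tool_rot: [[-0.554, 0.833, 0.002], [0.833, 0.554, -0.001], [-0.002, 0.001, -1.0]]
contact_force: [-0.2, -0.1, -0.1]
gripper_width: 0.0
grasp_force: 0.0
time_s: 4.87
ee_pos: [500.1, -177.4, 87.2]
tool_rot: [[-0.555, 0.832, -0.001], [0.832, 0.555, 0.001], [0.001, -0.001, -1.0]]
contact_force: [-0.4, -0.5, 0.5]
gripper_width: 0.004
grasp_force: 0.0
```

```bash
python3 -m jog '[0,0,0,0.003,0,0,0, 0,0,0,0.002,0,0,0, 0,0,0,0.001,0,0,0, 0,0,0,0.001,0,0,0, 0,0,0,0.001,0,0,0, 0,0,0,0,0,0,0]'
python3 - <<'E'
from h import *
s=go([500,-179,250],123.4)
cv2.imwrite('pics/w3.png',env.capture('wrist')[:,:,::-1])
E
```

```text
time_s: 5.37
ee_pos: [497.3, -173.8, 87.4]
tool_rot: [[-0.553, 0.833, 0.003], [0.833, 0.553, -0.002], [-0.003, 0.001, -1.0]]
contact_force: [6.4, -6.6, -5.2]
gripper_width: 0.003
grasp_force: 4.5
t 5.3667 pos [ 497.3 -173.8   87.4] shift [  -6.3   -0.5 -162.5] F [ 6.4 -6.6 -5.2] w 0.003
yaw 123.55951325909993 tilt z [ 0.003 -0.002 -1.   ]
tool z turn 0.1595132590999242
```

View pics/w3.png

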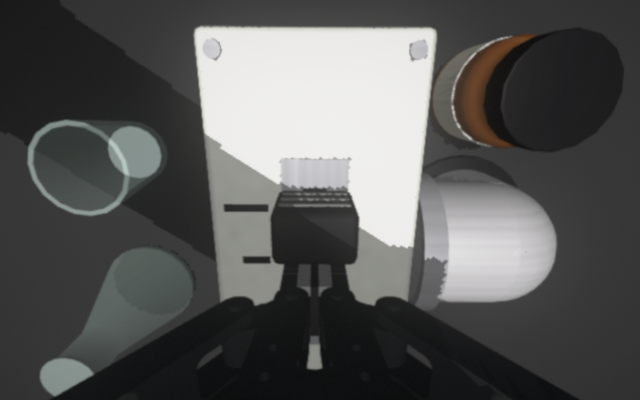

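The grip is now beside the long bar at (246,208), and about 9 N pushes back at the expected stop. One small extra push will confirm it.

```bash
python3 -m jog '[0,0,0,0.001,0,0,0, 0,0,0,0.001,0,0,0, 0,0,0,0,0,0,0]'
python3 -m jog '[0,0,0,-0.01,0,0,0, 0,0,0,-0.015,0,0,0, 0,0,0,0,0,-0.03,0, 0,0,0,0,0,-0.03,0, 0,0,0,0,0,-0.03,0, 0,0,0,0,0,-0.03,0, 0,0,0,0,0,0,0]'
python3 - <<'E'
from h import *
s=go([543.6,151.7,180])
cv2.imwrite('pics/w4.png',env.capture('wrist')[:,:,::-1])
E
```

```text
time_s: 5.67
ee_pos: [497.1, -173.6, 87.6]
tool_rot: [[-0.552, 0.834, 0.005], [0.834, 0.552, -0.004], [-0.006, 0.002, -1.0]]
contact_force: [11.6, -11.7, -11.0]
gripper_width: -0.003
grasp_force: 8.3
time_s: 6.25
ee_pos: [511.7, -191.7, 213.3]
tool_rot: [[-0.554, 0.833, 0.007], [0.833, 0.554, -0.003], [-0.006, 0.004, -1.0]]
contact_force: [1.5, -0.4, -0.1]
gripper_width: 0.001
grasp_force: 0.0
t 6.25 pos [ 511.7 -191.7  213.3] shift [268.5 216.6  32.6] F [ 1.5 -0.4 -0.1] w 0.001
yaw 123.63827112749088 tilt z [ 0.007 -0.003 -1.   ]
```

View pics/w4.png

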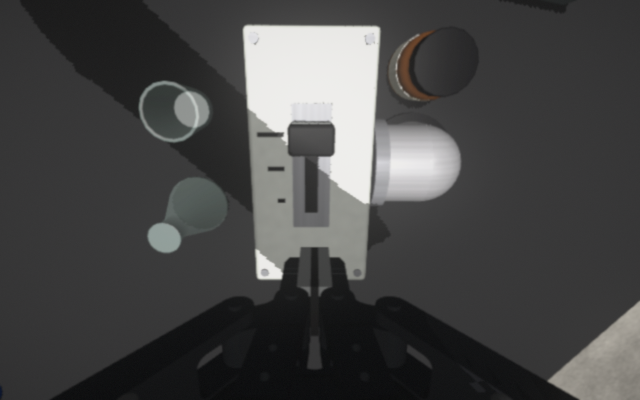

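The lever stands at the long bar (grip at (312,138)) and stays there: the stop was rigid, the force rising about 10 N in 0.3 mm. Next is the start button.

```bash
python3 -m jog '[0,0,0,0.0268,0.0216,0,0, 0,0,0,0.0268,0.0216,0,0, 0,0,0,0.0268,0.0216,0,0, 0,0,0,0.0268,0.0216,0,0, 0,0,0,0.0268,0.0216,0,0, 0,0,0,0.0268,0.0216,0,0, 0,0,0,0.0268,0.0216,0.01,0, 0,0,0,0.0268,0.0216,0.01,0, 0,0,0,0.0268,0.0216,0.01,0, 0,0,0,0.0268,0.0216,0,0, 0,0,0,0,0,0,0, 0,0,0,0,0,0,0]'
python3 - <<'E'
from h import *
s=go([543.6,151.7,72])
cv2.imwrite('pics/w5.png',env.capture('wrist')[:,:,::-1])
print('start,stop predicted px',proj('wrist',[[543.6,151.7,63],[572.5,86.6,63]],s))
E
```

```text
time_s: 7.3
ee_pos: [539.5, 154.0, 176.0]
tool_rot: [[-0.558, 0.83, -0.003], [0.83, 0.558, 0.001], [0.002, -0.002, -1.0]]
contact_force: [0.2, -0.8, -0.8]
gripper_width: 0.002
grasp_force: 0.0
t 7.3 pos [539.5 154.  176. ] shift [ -4.4   2.3 104. ] F [ 0.2 -0.8 -0.8] w 0.002
yaw 123.88762848713554 tilt z [-0.003  0.001 -1.   ]
start,stop predicted px [[317.25764867 201.11056378]
 [303.16761313 276.07038964]]
```

View pics/w5.png

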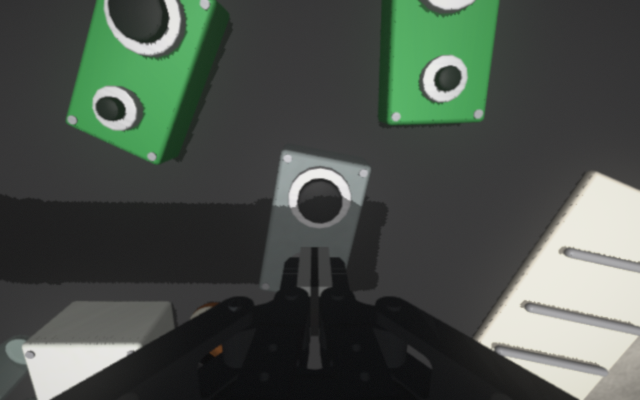

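The start button is at (320,201) against a predicted (317,201), so the estimate holds to about 2 mm. It is the grey box.

```bash
python3 -m jog '[0,0,0,-0.0045,0.0035,0,0, 0,0,0,0,0,0.03,0, 0,0,0,0,0,0.03,0, 0,0,0,0,0,0.03,0, 0,0,0,0,0,0.014,0, 0,0,0,0,0,0,0, 0,0,0,0,0,0,0]'
python3 -m jog '[0,0,0,0,0,0.004,0, 0,0,0,0,0,0.003,0, 0,0,0,0,0,0.003,0, 0,0,0,0,0,0.003,0, 0,0,0,0,0,0.002,0, 0,0,0,0,0,0,0, 0,0,0,0,0,0,0]'
```

```text
time_s: 7.93
ee_pos: [546.3, 149.0, 73.6]
tool_rot: [[-0.553, 0.833, -0.001], [0.833, 0.553, -0.0], [0.0, -0.001, -1.0]]
contact_force: [0.2, -0.1, 0.6]
gripper_width: 0.001
grasp_force: 0.0
time_s: 8.52
ee_pos: [547.3, 149.9, 60.8]
tool_rot: [[-0.554, 0.833, 0.003], [0.833, 0.554, -0.001], [-0.002, 0.002, -1.0]]
contact_force: [-6.4, -3.4, 22.7]
gripper_width: 0.001
grasp_force: 11.3
```

```bash
python3 - <<'E'
from h import *
s=go([545,152,57])
print(s['moment'])
a=env.capture('side')[:,:,::-1]; print(proj('side',[s['ee_pos'],[545,152,63],[545,152,57]]))
b=env.capture('wrist')[:,:,::-1]
A=cv2.resize(a[190:300,190:300],(440,440),interpolation=cv2.INTER_CUBIC);B=cv2.resize(b[150:330,230:400],(340,360))
o=np.zeros((440,790,3),np.uint8);o[:,:440]=A;o[:360,450:]=B;cv2.imwrite('pics/p6.png',o)
E
```

```text
t 8.5167 pos [547.3 149.9  60.8] shift [ 3.1 -0.8  3.8] F [-6.4 -3.4 22.7] w 0.001
yaw 123.62016753469655 tilt z [ 0.003 -0.001 -1.   ]
[-0.7487687   1.24487189 -0.00556647]
[[236.66457977 250.75247972]
 [236.28914041 251.13495028]
 [236.63170146 253.16990771]]
```

View pics/p6.png

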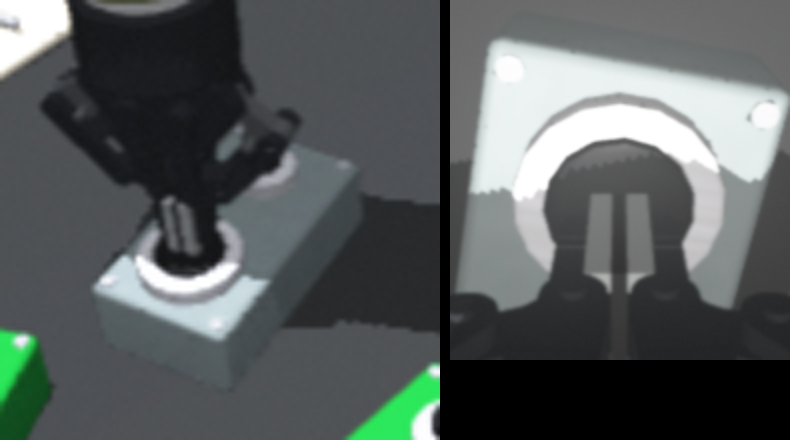

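The fingertips are on the black button but about 6 mm too far toward −x of the tool, close to the collar edge. I'll lift, shift 6 mm forward and press again.

```bash
python3 -m jog '[0,0,0,0,0,-0.008,0, 0,0,0,0,0,-0.008,0, 0,0,0,0.006,0,0,0, 0,0,0,0,0,0,0, 0,0,0,0,0,0,0]'
python3 -m jog '[0,0,0,0,0,0.004,0, 0,0,0,0,0,0.003,0, 0,0,0,0,0,0.001,0, 0,0,0,0,0,0,0, 0,0,0,0,0,0,0]'
python3 -m jog '[0,0,0,0,0,0.002,0, 0,0,0,0,0,0.002,0, 0,0,0,0,0,0,0]'
python3 -m jog '[0,0,0,0,0,0.002,0, 0,0,0,0,0,0.002,0, 0,0,0,0,0,0,0, 0,0,0,0,0,0,0]'
```

```text
time_s: 9.03
ee_pos: [542.1, 155.1, 73.9]
tool_rot: [[-0.555, 0.832, -0.001], [0.832, 0.555, -0.0], [0.0, -0.001, -1.0]]
contact_force: [0.2, 0.8, 0.3]
gripper_width: 0.002
grasp_force: 0.0
time_s: 9.45
ee_pos: [542.5, 154.6, 66.1]
tool_rot: [[-0.554, 0.833, -0.001], [0.833, 0.554, -0.0], [0.0, -0.001, -1.0]]
contact_force: [-1.7, -1.0, 1.5]
gripper_width: 0.0
grasp_force: 1.0
time_s: 9.7
ee_pos: [542.7, 154.6, 62.1]
tool_rot: [[-0.554, 0.833, 0.0], [0.833, 0.554, -0.0], [-0.0, 0.0, -1.0]]
contact_force: [-1.1, -0.1, 4.1]
gripper_width: 0.005
grasp_force: 2.1
time_s: 10.03
ee_pos: [543.0, 154.8, 60.7]
tool_rot: [[-0.554, 0.833, 0.001], [0.833, 0.554, -0.001], [-0.002, 0.0, -1.0]]
contact_force: [-12.2, -5.3, 30.1]
gripper_width: -0.001
grasp_force: 15.1
```

The force curve (1.5 N, then 4 N, then rigid over about 6 mm) matches a full press, held. Now I'll retreat.

```bash
python3 -m jog '[0,0,0,0,0,-0.01,0, 0,0,0,0,0,-0.03,0, 0,0,0,0,0,-0.035,0, 0,0,0,0,0,-0.035,0, 0,0,0,0,0,-0.035,0, 0,0,0,-0.02,0,-0.03,0, 0,0,0,0,0,0,0, 0,0,0,0,0,0,0, 0,0,0,0,0,0,0, 0,0,0,0,0,0,0]'
python3 - <<'E'
from h import *
s=go([543,154,250])
t=env.capture('top')[:,:,::-1];a=env.capture('side')[:,:,::-1]
o=np.vstack([cv2.resize(t[150:270,220:440],(550,300)),cv2.resize(a[150:270,220:440],(550,300))]);cv2.imwrite('pics/p7.png',o)
E
```

```text
time_s: 10.87
ee_pos: [552.9, 138.3, 231.8]
tool_rot: [[-0.554, 0.832, -0.002], [0.832, 0.554, -0.0], [0.001, -0.002, -1.0]]
contact_force: [-0.4, 0.1, -0.6]
gripper_width: -0.0
grasp_force: 0.0
t 10.8667 pos [552.9 138.3 231.8] shift [ 18.6   0.4 -18.2] F [-0.4  0.1 -0.6] w -0.0
yaw 123.66902555217025 tilt z [-0.002 -0.    -1.   ]
```

View pics/p7.png

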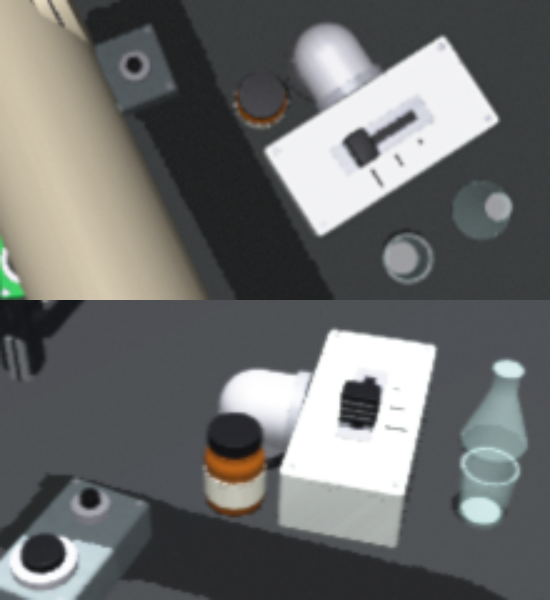

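In the last view the lever is at the long bar (crop (360,148)), both buttons are up, the glassware is standing in place and the arm is clear. I'm handing the job in.

```bash
python3 -c "
from cell import env
print(env.job_done())"
```

```text
the job is handed in; nothing more can be done
None
```

I pushed the lever to its fully open stop, then pressed the start button fully (a first, off-centre press landed near its collar). The stop button and glassware were left alone, and I handed the job in with the arm clear; no verdict came back.

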